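# Lay out the stain-treatment tray

## Robot

A 6-joint arm with a two-finger parallel gripper is mounted at the origin on a cart in front of the work surface, level with it; the furniture and walls round the work are solid. World frame = base frame: x ahead of the robot, y to its left, z up, the work surface at z = 0. Lengths are in m, angles in rad, forces in N, time in s.
With the tool pointing down it reaches from about 0.325 to 0.875 m from the base axis. Payload 4.4 kg.
Tool frame: the origin (TCP) lies midway between the tips of the shut fingers; the grasp point (between the pads) lies 19 mm behind it (arm.grip_depth is the distance from the TCP to the grasp point, in m); z points along the fingers, y is the line along which they close (so a half turn about z gives the same grasp; the last joint's range is limited). The gripper opens to 85 mm and grips with 20 to 120 N. Pads are 22 mm wide; open, the fingers measure 114 mm over their backs; the gripper's body (76 mm by 85 mm) begins 54 mm behind the grasp point. The pads swing forward as they close: fully open they stand 13 mm farther back than shut.
Start: joints at [0.953, 0.207, 1.542, -0, 1.393, -0.15], TCP at [0.259, 0.513, 0.231] pointing down, gripper open.
Joint ranges: [-2.73, 2.73], [-0.86, 2.22], [0.23, 2.46], [-1.11, 4.25], [0.08, 2.63], [-2.82, 2.82]. Speed limits (rad/s): [2.79, 2.79, 3.14, 3.14, 3.14, 3.14].

## Interface

Orientations are given as a 3x3 rotation matrix whose columns are the frame's x, y, z axes.
In Python, from station import arm gives the robot as it stands.
- The arm moves only by the shell command python3 -m inch 'ROWS' [FORCE]. ROWS is JSON, a list of rows, each a list of 7 numbers: the opening, from -1 (shut) to 1 (fully open), then the shift along the world's x, y, z in units of 25 mm (1.0 is 25 mm), then the turn, a rotation vector about the world's x, y, z in units of 6 degrees (1.0 is 6 degrees). A call has 1 to 20 rows; each row shifts and turns the commanded pose from where the row before left it; what a row does not reach is not made up. A row lasts 1/10 s, in which the tool goes at most 50 mm and 8.59 degrees, less where a joint would pass 70% of its speed; a pose out of reach is approached as far as the arm can. A call is refused whole if a number of a shift passes 1 or a number of a turn 1, either way. A call with a gripper value outside its range is refused whole. The fingers move at their own pace and stop on an object; FORCE is the grip in N (left out, the last holds). Time passes only in rows, so rows that do not move let the fingers close. It gives the time, the measured TCP pose, the force, the opening and the grip force at its end, in the units of the state.
- arm.observe(): the state, without advancing time (a new reading comes with each control period).
- arm.snapshot(name): name is "scene" or "top"; returns the picture (420x560x3 uint8, red, green, blue); there is no depth.
- arm.camera_info(name): a dict with "mtx" (3x3 intrinsics, pixels), "R" (3x3) and "t" (3): a world point X has camera coordinates R X + t. Camera axes: x right, y down, z forward; pixel columns grow to the right and rows downward; lengths in m; the calibration is good to about 2 mm. A picture is of the moment at which its call begins. camera_info takes no time and is no camera call.
- arm.sign_off(): hands the job in; it is judged then, once.
Trained networks look in the newest picture that a camera, given by its name, has taken for a name from the list of things; names that differ only in an ending like _2 or _b are one class to them, and where a whole thing is asked for, a point or a joint stands for the part that bears it (a point fixed in the world has none). Each returns a list of dicts, best first, with "score" (0 to 1); they miss things now and then, are a little off and sometimes report something else, mostly with a low value. They report only what shows in the picture. A call takes as long as a camera call. They do not tell look-alikes from the thing itself.
- arm.look_for(thing, camera): "bbox" ([left, top, width, height] in pixels, round what is visible of it).
The state is a dict: "clock": time; "q": joint angles; "dq": joint speeds; "effort": joint torques, N m; "ee_pos": TCP position; "tool_rot": TCP orientation; "ft_force": force on the tool from outside, world axes, zero at the start; "wrist_torque": the same for the moment, N m; "gripper_width": finger opening in m; "finger_force": force on a finger pad.
Only numpy, scipy, OpenCV 4.12 (cv2) and the standard library are available. Lean on these libraries where they do the work, as an engineer would, in place of code of your own. Each camera call takes 0.05 s, during which the arm holds its last target. There are 200 camera calls.

## Task

Lay out the grey four-bay tray for treating stains; the soap dish and the polish tin already stand in its two end bays and stay where they are. Lay the soap flat and lengthwise in the middle of the dish, stand the dropper bottle in the middle of the bay next to the dish, lay the scrubbing brush bristles down in the middle of the bay between the dropper bottle and the tin, its length along the bay, and set the dial timer upright and centred on top of the tin. Let go of everything, and leave the spray can and the soap dispenser beside the tray as they are.

Things in the scene. Friction and masses are not known exactly. Their poses are not given: they have to be found in the camera images.
- tray: Grey plastic tray, fixed, 184 (x, depth) x 406 mm (y). Four bays in a row along y, centres at y = +150, +50, -50, -150 mm, each 172 (x) x 94 mm (y) inside. Floor 5 mm thick; 6 mm thick rims and dividers, 13 mm high overall. Soap dish in one end bay, tin in the other (which varies); inner bays empty. Origin: centre of the underside, z up. A lip stands out 9 mm at each end.
- soap_dish: Cream ribbed oval soap dish, 82 (x) x 122 (y, its length) x 20 mm, fixed in an end bay of the tray, its length along the bay. Origin: centre of its underside, on the tray floor. The soap rests 7 mm above the origin; the sloping rim does not block the fingers.
- polish_tin: Round flat polish tin with a tan lid, 65 mm diameter, 29 mm high, 250 g, standing loose in the other end bay. Origin: centre of its underside; flat top 29 mm above it.
- soap: Rounded bar of green soap, 44 (x) x 72 (y, its length) x 21 mm high, about 85 g. Origin: centre of its underside. Grip across its x; fingertips 9 mm above its underside hold it.
- stain_dropper: Small brown dropper bottle, upright, 102 mm high: body 32 mm diameter up to 62 mm, black collar 24 mm diameter from 62 to 77 mm, thin 12 mm rubber bulb above. About 70 g. Origin: centre of its underside, z up its axis. Grip the collar, about 69 mm above the origin.
- scrub_brush: Wooden scrubbing brush lying bristles down, 57 (x) x 150 (y, its length) x 43 mm; wooden block from 23 to 43 mm height, stiff rigid bristles below. About 120 g. Origin: centre of its underside, z up out of its back. Grip the block across x, about 33 mm above the origin.
- dial_timer: Round wind-up timer, cream base with taupe dial, 65 mm diameter, 49 mm high; base straight-sided up to 22 mm, dial tapers above and does not turn. About 120 g. Origin: centre of its flat underside, z up. Grip the base: fingertips about 5 mm above the underside.
- aerosol: Blue and white spray can, 52 mm diameter, 161 mm high, standing loose beside the tray's left end; leave it alone. Origin: centre of its underside.
- dispenser: Taupe soap dispenser with pump, 69 x 78 x 180 mm, standing loose beside the tray's right end; leave it alone. Origin: centre of its underside.
There are look-alikes about, which are no part of the job. What is shaped like the soap but pink is not meant. Of the things that look like the dial_timer, the larger one is meant.

How it is judged:
At the end, for the whole second after the job is handed in: Soap flat in dish, within 12 mm and 0.2 rad. Dropper upright in inner bay by the dish, brush flat and lengthwise (0.15 rad) in inner bay by the tin, each within 15 mm of bay centre in tray x and y. Timer upright on tin within 12 mm. Tin moved under 25 mm. All at rest (((y of soap_dish in the frame of tray above 0 m and x of stain_dropper in the frame of tray between -0.015 and 0.015 m and y of stain_dropper in the frame of tray between 0.035 and 0.065 m and x of scrub_brush in the frame of tray between -0.015 and 0.015 m and y of scrub_brush in the frame of tray between -0.065 and -0.035 m) or (y of soap_dish in the frame of tray below 0 m and x of stain_dropper in the frame of tray between -0.015 and 0.015 m and y of stain_dropper in the frame of tray between -0.065 and -0.035 m and x of scrub_brush in the frame of tray between -0.015 and 0.015 m and y of scrub_brush in the frame of tray between 0.035 and 0.065 m)) and z of stain_dropper in the frame of tray between -0.001 and 0.011 m and angle between each of stain_dropper, scrub_brush, dial_timer, polish_tin's own z axis and vertical below 0.1 rad and z of scrub_brush in the frame of tray between -0.001 and 0.011 m and angle between the y axis of scrub_brush and the x axis of tray, either way round below 0.15 rad and horizontal distance between soap and soap_dish below 0.012 m and z of soap in the frame of soap_dish between 0.002 and 0.012 m and angle between soap's own z axis and vertical below 0.15 rad and angle between the y axis of soap and the y axis of soap_dish, either way round below 0.2 rad and horizontal distance between dial_timer and polish_tin below 0.012 m and z of dial_timer in the frame of polish_tin between 0.024 and 0.034 m and distance of polish_tin from where it was at the start of the episode below 0.025 m and linear speed of each of soap, stain_dropper, scrub_brush, dial_timer, polish_tin below 0.02 m/s and angular speed of each of soap, stain_dropper, scrub_brush, dial_timer, polish_tin below 0.2 rad/s); the robot touches nothing.
It fails at once if the spray can is pushed more than 30 mm or tipped over 20 degrees (distance of aerosol from where it was at the start of the episode above 0.03 m or angle between aerosol's own z axis and vertical above 0.35 rad).
It fails at once if the soap dispenser is pushed more than 30 mm or tipped over 20 degrees (distance of dispenser from where it was at the start of the episode above 0.03 m or angle between dispenser's own z axis and vertical above 0.35 rad).
It also fails if it takes over 104 s, if anything falls off the work surface, if the arm or the gripper's body presses on something with over 40 N, if the wrist force passes 120 N, or if a joint passes its speed limit or range.

## Working session

There is one attempt and no reset: what is moved stays moved. The work goes in short steps, Python scripts to look and compute and a shell command to move; the robot and the scene stay as the last step left them, time stands still between calls to the robot, and variables do not carry over. Pictures are saved under pics/ and viewed, at most 14 in all, crops included, and the job is handed in when it is done.

```bash
mkdir -p pics; ls; python3 - <<'E'
from station import arm
import cv2
for n in ("scene","top"):
    im=arm.snapshot(n); cv2.imwrite(f"pics/{n}0.png",im[:,:,::-1])
    c=arm.camera_info(n); print(n,c["mtx"].tolist(),(-c["R"].T@c["t"]).round(3),c["R"].round(3).tolist())
    for t in "tray soap_dish polish_tin soap stain_dropper scrub_brush dial_timer aerosol dispenser".split():
        print(t,[([round(v) for v in d["bbox"]],round(d["score"],2)) for d in arm.look_for(t,n)][:4])
s=arm.observe();print(s["clock"],s["ee_pos"],s["tool_rot"],s["gripper_width"],arm.grip_depth)
E
```

```text
pics
scene [[415.5876950771644, 0.0, 276.1665100949038], [0.0, 415.5876950771644, 212.62620493183692], [0.0, 0.0, 1.0]] [ 0.003 -0.206  1.005] [[0.309, -0.951, -0.009], [-0.81, -0.258, -0.527], [0.499, 0.17, -0.85]]
tray [([194, 151, 155, 94], 0.68)]
soap_dish [([302, 188, 34, 41], 0.85)]
polish_tin [([213, 161, 24, 26], 0.69)]
soap [([366, 280, 17, 30], 0.77), ([399, 317, 28, 17], 0.76)]
stain_dropper [([133, 205, 17, 25], 0.78)]
scrub_brush [([200, 229, 45, 42], 0.74)]
dial_timer [([282, 260, 24, 26], 0.62), ([334, 266, 17, 16], 0.57)]
aerosol [([146, 109, 25, 52], 0.57)]
dispenser [([412, 195, 31, 52], 0.7)]
top [[476.3434374217413, 0.0, 279.5898323883519], [0.0, 476.3434374217413, 209.30079616902225], [0.0, 0.0, 1.0]] [ 0.397 -0.022  1.341] [[0.022, -1.0, -0.017], [-0.994, -0.021, -0.108], [0.107, 0.019, -0.994]]
tray [([196, 132, 151, 83], 0.58)]
soap_dish [([308, 156, 32, 44], 0.73)]
polish_tin [([206, 152, 22, 27], 0.97), ([196, 131, 151, 85], 0.5)]
soap [([419, 257, 28, 20], 0.96), ([385, 243, 19, 22], 0.77), ([410, 205, 24, 23], 0.55)]
stain_dropper [([150, 234, 20, 11], 0.7)]
scrub_brush [([219, 236, 59, 28], 0.7)]
dial_timer [([308, 236, 27, 27], 0.69), ([353, 231, 20, 20], 0.66)]
aerosol [([120, 129, 31, 32], 0.83)]
dispenser [([416, 159, 38, 33], 0.67)]
1.0 [0.25928336 0.51323961 0.23129705] [[-8.92578372e-01  4.50892282e-01  1.50403735e-05]
 [ 4.50892282e-01  8.92578371e-01  3.15210608e-05]
 [ 7.87890977e-07  3.49166054e-05 -9.99999999e-01]] 0.08533342987442487 0.0187
```

```bash
python3 - <<'E'
import cv2
a=cv2.imread("pics/top0.png")[110:290,100:470]; cv2.imwrite("pics/topc.png",cv2.resize(a,(800,389),interpolation=cv2.INTER_CUBIC))
a=cv2.imread("pics/scene0.png")[95:345,115:448]; cv2.imwrite("pics/scenec.png",cv2.resize(a,(799,600),interpolation=cv2.INTER_CUBIC))
E
```

```text
(no output)
```

View pics/topc.png

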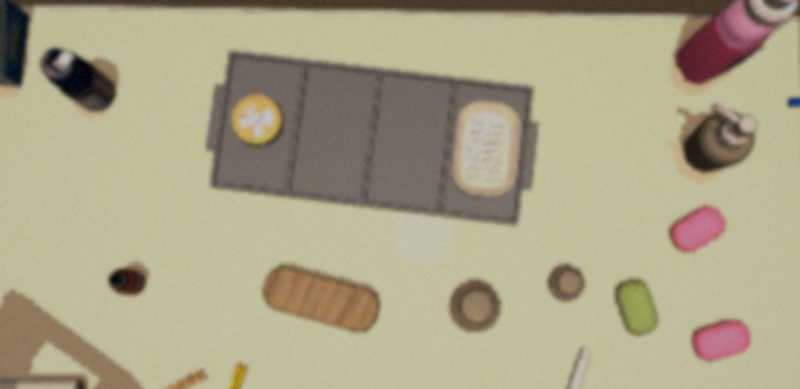

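View pics/scenec.png

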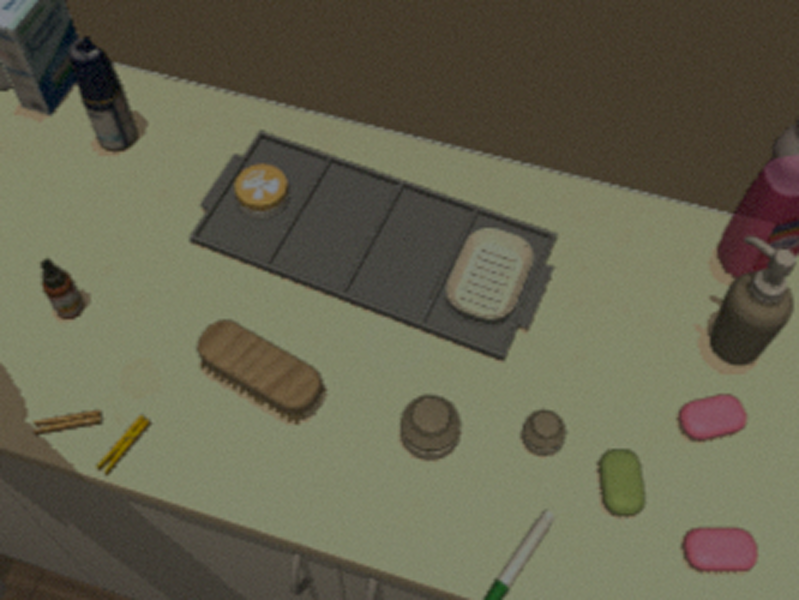

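The tin is in the left bay (+y) and the dish in the right. So the dropper goes in the bay at about (410,140) in the top crop, and the brush in the one at about (335,130). The larger timer is at (475,306) and the green soap at (637,306).

```bash
cat > h.py <<'E'
import numpy as np, cv2
from station import arm
C={n:arm.camera_info(n) for n in("scene","top")}
P={n:c["mtx"]@np.c_[c["R"],c["t"]] for n,c in C.items()}
def tri(a,b):  # a top px, b scene px
    X=cv2.triangulatePoints(P["top"],P["scene"],np.float64(a).reshape(2,1),np.float64(b).reshape(2,1))[:,0]; X=X[:3]/X[3]
    r=[np.linalg.norm((P[n]@np.r_[X,1])[:2]/(P[n]@np.r_[X,1])[2]-p) for n,p in(("top",a),("scene",b))]
    return X,max(r)
def plane(n,p,z):
    c=C[n]; d=c["R"].T@np.linalg.solve(c["mtx"],np.r_[p,1.]); o=-c["R"].T@c["t"]; return o+d*(z-o[2])/d[2]
T=lambda x,y:np.array([100+x/2.162,110+y/2.162]); S=lambda x,y:np.array([115+x/2.4,95+y/2.4])
E
python3 - <<'E'
from h import *
pts={"TL":((230,52),(263,133),.013),"TR":((532,87),(555,236),.013),"BR":((517,223),(505,355),.013),"BL":((212,187),(193,239),.013),
"tin":((257,118),(261,183),.034),"dish":((487,148),(491,273),.02),"timertop":((475,302),(433,410),.049),"bulb":((114,283),(46,264),.102),"dropbase":((137,278),(70,312),.0),
"soap":((637,306),(622,478),.018),"brush":((322,298),(262,365),.043),"brL":((265,284),(203,340),.04),"brR":((378,314),(322,388),.04)}
for k,(a,b,z) in pts.items():
    X,r=tri(T(*a),S(*b)); print(k,X.round(3),"res",round(r,2),plane("top",T(*a),z)[:2].round(3),plane("scene",S(*b),z)[:2].round(3))
im={"top":cv2.imread("pics/top0.png"),"scene":cv2.imread("pics/scene0.png")}
for nm,lo,hi in(("soap",(32,90,40),(50,255,255)),("brush",(5,70,30),(22,255,255))):
  o={}
  for n in im:
    m=cv2.inRange(cv2.cvtColor(im[n],cv2.COLOR_BGR2HSV),lo,hi)
    B={"soap":{"top":(380,238,30,32),"scene":(360,275,28,40)},"brush":{"top":(215,228,66,42),"scene":(195,222,60,55)}}[nm][n]
    k=np.zeros_like(m);x,y,w,h=B;k[y:y+h,x:x+w]=m[y:y+h,x:x+w]
    k=cv2.morphologyEx(k,cv2.MORPH_OPEN,np.ones((3,3)))
    c=max(cv2.findContours(k,0,1)[0],key=cv2.contourArea); r=cv2.minAreaRect(c);o[n]=r
    z={"soap":.012,"brush":.035}[nm]; q=np.array([plane(n,p,z)[:2] for p in cv2.boxPoints(r)]);e=np.roll(q,-1,0)-q
    L=np.hypot(*e.T);i=L.argmax();print(nm,n,r,"ctr",q.mean(0).round(3),"size",L[:2].round(3),"yaw",np.degrees(np.arctan2(e[i,1],e[i,0])).round(1))
  print(nm,tri(o["top"][0],o["scene"][0]))
E
```

```text
TL [0.754 0.218 0.01 ] res 0.58 [0.752 0.218] [0.753 0.215]
TR [ 0.714 -0.181  0.007] res 0.3 [ 0.713 -0.181] [ 0.709 -0.18 ]
BR [ 0.533 -0.163  0.016] res 0.22 [ 0.533 -0.163] [ 0.535 -0.163]
BL [0.572 0.234 0.014] res 0.27 [0.572 0.235] [0.573 0.234]
tin [0.659 0.176 0.04 ] res 0.29 [0.66  0.176] [0.662 0.179]
dish [ 0.628 -0.122  0.023] res 0.15 [ 0.629 -0.122] [ 0.63  -0.121]
timertop [ 0.429 -0.108  0.049] res 0.46 [ 0.429 -0.107] [ 0.43  -0.109]
bulb [0.441 0.33  0.107] res 0.05 [0.441 0.332] [0.443 0.333]
dropbase [ 0.45   0.338 -0.014] res 1.83 [0.452 0.331] [0.442 0.335]
soap [ 0.429 -0.315  0.02 ] res 0.24 [ 0.429 -0.316] [ 0.43  -0.314]
brush [0.43  0.085 0.035] res 0.1 [0.43  0.085] [0.427 0.082]
brL [0.446 0.161 0.022] res 0.83 [0.446 0.157] [0.437 0.157]
brR [0.412 0.011 0.059] res 1.38 [0.411 0.014] [0.422 0.012]
soap top ((394.4000549316406, 251.7000274658203), (24.349536895751953, 14.23024845123291), 71.56504821777344) ctr [ 0.429 -0.316] size [0.04  0.067] yaw -161.7
soap scene ((373.5, 295.5), (25.0, 17.0), 90.0) ctr [ 0.429 -0.314] size [0.043 0.066] yaw -169.6
soap (array([ 0.42862362, -0.31522094,  0.01261842]), np.float64(0.5124168632840352))
brush top ((248.11436462402344, 247.27294921875), (54.54867935180664, 23.135822296142578), 15.422160148620605) ctr [0.432 0.088] size [0.063 0.15 ] yaw -104.1
brush scene ((222.61827087402344, 249.6441650390625), (56.58806610107422, 25.776884078979492), 30.65066909790039) ctr [0.423 0.087] size [0.073 0.16 ] yaw -105.0
brush (array([0.43152378, 0.09038659, 0.01504085]), np.float64(0.6492296656446777))
```

Triangulated heights match the text: timer top 49 mm, bulb 107 mm, soap about 13–20 mm, rim about 13 mm. The tray centre is (0.643, 0.027) with a yaw of -5.6°. The dropper bay is at (0.638, -0.023) and the brush bay at (0.648, 0.077). I'll pick the dropper first.

```bash
python3 -m inch '[[1,0.92,-0.9,-0.4,0,0,0],[1,0.92,-0.9,-0.4,0,0,0],[1,0.92,-0.9,-0.4,0,0,0],[1,0.92,-0.9,-0.4,0,0,0],[1,0.92,-0.9,-0.4,0,0,0],[1,0.92,-0.9,-0.4,0,0,0],[1,0.92,-0.9,-0.4,0,0,0],[1,0.88,-0.9,-0.4,0,0,0],[1,0,0,0,0,0,0],[1,0,0,0,0,0,0]]' 40; python3 - <<'E'
from h import *
for n in("top","scene"):
    cv2.imwrite(f"pics/{n}1.png",arm.snapshot(n)[:,:,::-1])
a=cv2.imread("pics/top1.png")[180:290,100:250];b=cv2.imread("pics/scene1.png")[150:260,100:250]
cv2.imwrite("pics/c1.png",cv2.resize(np.hstack([a,b]),(798,293),interpolation=cv2.INTER_CUBIC))
E
```

```text
clock: 2.0
ee_pos: [0.4424, 0.3328, 0.1511]
tool_rot: [[-0.892, 0.453, -0.001], [0.453, 0.892, 0.0], [0.001, -0.0, -1.0]]
ft_force: [-0.2, -0.0, 0.1]
gripper_width: 0.0853
finger_force: 0.0
```

View pics/c1.png

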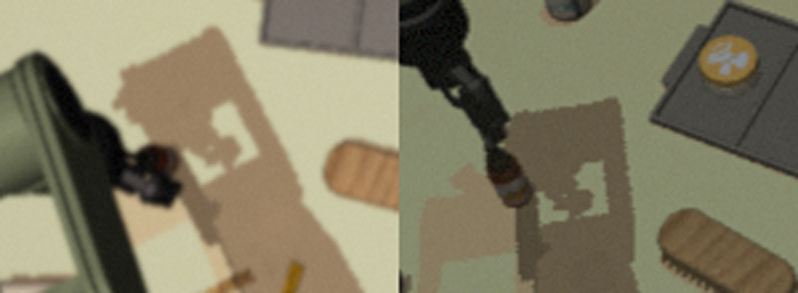

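The left panel shows the hand over the bottle, with one finger at (150,190). The right panel shows the bottle at (510,180) directly under the fingers. The brown patch is the arm's shadow. I'll descend and close.

```bash
python3 -m inch '[[1,0,0,-0.7,0,0,0],[1,0,0,-0.7,0,0,0],[1,0,0,-0.7,0,0,0],[1,0,0,-0.7,0,0,0],[1,0,0,-0.7,0,0,0],[1,0,0,-0.6,0,0,0],[1,0,0,0,0,0,0],[-1,0,0,0,0,0,0],[-1,0,0,0,0,0,0],[-1,0,0,0,0,0,0],[-1,0,0,0,0,0,0],[-1,0,0,0,0,0,0],[-1,0,0,0,0,0,0],[-1,0,0,0,0,0,0],[-1,0,0,0,0,0,0]]' 40
```

```text
clock: 3.6
ee_pos: [0.4434, 0.3338, 0.05]
tool_rot: [[-0.893, 0.451, 0.002], [0.451, 0.893, 0.001], [-0.002, 0.002, -1.0]]
ft_force: [-0.1, -0.0, 6.4]
gripper_width: 0.0304
finger_force: 39.3
```

```bash
python3 -m inch '[[0,0,0,0,0,0,0],[0,0,0,0,0,0,0],[0,0,0,0,0,0,0],[0,0,0,0.6,0,0,0],[0,0,0,0,0,0,0],[-1,0,0,0,0,0,0],[-1,0,0,0,0,0,0],[-1,0,0,0,0,0,0],[-1,0,0,0,0,0,0],[-1,0,0,0,0,0,0],[-1,0,0,0,0,0,0]]' 40
```

```text
clock: 4.7
ee_pos: [0.4432, 0.3338, 0.0646]
tool_rot: [[-0.893, 0.451, 0.002], [0.451, 0.893, 0.001], [-0.001, 0.002, -1.0]]
ft_force: [1.3, 1.2, 5.8]
gripper_width: 0.0219
finger_force: 38.0
```

```bash
python3 -m inch '[[-1,0,0,0.6,0,0,0],[-1,0,0,0.8,0,0,0],[-1,0,0,0.8,0,0,0],[-1,0.48,-0.9,0,0,0,0],[-1,0.48,-0.9,0,0,0,0],[-1,0.48,-0.9,0,0,0,0],[-1,0.48,-0.9,0,0,0,0],[-1,0.48,-0.9,0,0,0,0],[-1,0.48,-0.9,0,0,0,0],[-1,0.48,-0.9,0,0,0,0],[-1,0.5,-0.9,0,0,0,0],[-1,0.5,-0.9,0,0,0,0],[-1,0.5,-0.9,0,0,0,0],[-1,0.5,-0.9,0,0,0,0],[-1,0.5,-0.9,0,0,0,0],[-1,0.5,-0.9,0,0,0,0],[-1,0.5,-0.9,0,0,0,0],[-1,0.5,-0.9,0,0,0,0],[-1,0.46,-0.78,0,0,0,0]]'; python3 - <<'E'
from h import *
for n in("top","scene"):
    cv2.imwrite(f"pics/{n}2.png",arm.snapshot(n)[:,:,::-1])
a=cv2.imread("pics/top2.png")[110:260,190:350];b=cv2.imread("pics/scene2.png")[110:260,190:350]
cv2.imwrite("pics/c2.png",cv2.resize(np.hstack([a,b]),(800,375),interpolation=cv2.INTER_CUBIC))
E
```

```text
clock: 6.6
ee_pos: [0.637, -0.025, 0.1183]
tool_rot: [[-0.892, 0.451, -0.003], [0.451, 0.892, 0.0], [0.003, -0.001, -1.0]]
ft_force: [-0.1, 0.3, -0.1]
gripper_width: 0.0215
finger_force: 37.6
```

View pics/c2.png

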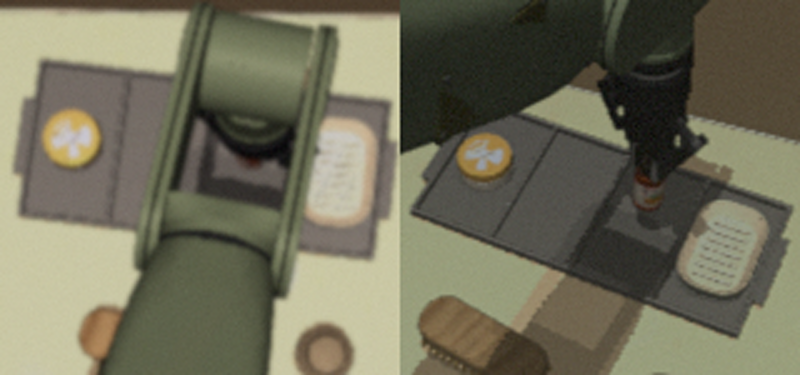

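The bottle hangs upright over the bay next to the dish, at right panel (648,190). Now I'll lower it gently.

```bash
python3 -m inch '[[-1,0.04,0.08,-0.6,0,0,0],[-1,0,0,-0.6,0,0,0],[-1,0,0,-0.4,0,0,0],[-1,0,0,-0.2,0,0,0],[-1,0,0,-0.1,0,0,0],[-1,0,0,0,0,0,0],[-1,0,0,0,0,0,0]]'
```

```text
clock: 7.4
ee_pos: [0.6393, -0.0217, 0.0719]
tool_rot: [[-0.893, 0.451, 0.001], [0.451, 0.893, -0.0], [-0.001, 0.0, -1.0]]
ft_force: [0.2, 0.3, -0.3]
gripper_width: 0.0219
finger_force: 37.6
```

```bash
python3 -m inch '[[-1,0,0,-0.08,0,0,0],[-1,0,0,0,0,0,0],[-1,0,0,0,0,0,0]]'
```

```text
clock: 7.7
ee_pos: [0.6393, -0.0218, 0.0698]
tool_rot: [[-0.893, 0.451, 0.001], [0.451, 0.893, -0.0], [-0.001, 0.0, -1.0]]
ft_force: [-0.1, 0.1, 0.1]
gripper_width: 0.0216
finger_force: 37.7
```

```bash
python3 -m inch '[[-1,0,0,-0.06,0,0,0],[-1,0,0,0,0,0,0],[-1,0,0,0,0,0,0]]'
```

```text
clock: 8.0
ee_pos: [0.6402, -0.022, 0.0696]
tool_rot: [[-0.893, 0.451, 0.003], [0.451, 0.893, -0.001], [-0.003, 0.001, -1.0]]
ft_force: [-1.1, 0.4, 4.8]
gripper_width: 0.0222
finger_force: 38.0
```

```bash
python3 -m inch '[[0.2,0,0,0,0,0,0],[0.2,0,0,0,0,0,0],[0.2,0,0,0,0,0,0],[0.2,0,0,0.4,0,0,0],[0.2,0,0,0.8,0,0,0],[0.2,0,0,1,0,0,0],[0.2,0,0,1,0,0,0],[0.2,0,0,0.4,0,0,0]]' && python3 -m inch '[[1,-0.6,0.3,0,0,0,-1],[1,-0.6,0.3,0,0,0,-1],[1,-0.6,0.3,0,0,0,-1],[1,-0.6,0.3,0,0,0,-1],[1,-0.6,0.3,0,0,0,-1],[1,-0.6,0.3,0,0,0,-1],[1,-0.6,0.3,0,0,0,-1],[1,-0.6,0.3,0,0,0,-1],[1,-0.6,0.3,-0.2,0,0,-1],[1,-0.6,0.3,-0.2,0,0,-1],[1,-0.6,0.3,-0.2,0,0,-1],[1,-0.6,0.3,-0.2,0,0,-1],[1,-0.6,0.36,-0.2,0,0,-1],[1,-0.56,0.4,0,0,0,0],[1,0,0,0,0,0,0],[1,0,0,0,0,0,0]]'; python3 - <<'E'
from h import *
for n in("top","scene"):
    cv2.imwrite(f"pics/{n}3.png",arm.snapshot(n)[:,:,::-1])
    print(n,[(d["bbox"],d["score"]) for d in arm.look_for("stain_dropper",n)])
a=cv2.imread("pics/top3.png")[110:290,180:350];b=cv2.imread("pics/scene3.png")[110:290,180:350]
cv2.imwrite("pics/c3.png",cv2.resize(np.hstack([a,b]),(800,424),interpolation=cv2.INTER_CUBIC))
E
```

```text
clock: 8.8
ee_pos: [0.6408, -0.0221, 0.1616]
tool_rot: [[-0.893, 0.451, 0.006], [0.451, 0.893, -0.001], [-0.006, 0.002, -1.0]]
ft_force: [0.2, -0.2, 0.6]
gripper_width: 0.0511
finger_force: 0.0
clock: 10.4
ee_pos: [0.4303, 0.0873, 0.1332]
tool_rot: [[0.253, 0.967, 0.001], [0.967, -0.253, -0.0], [0.0, 0.001, -1.0]]
ft_force: [0.3, -0.4, 1.0]
gripper_width: 0.0854
finger_force: 0.0
top [([285.3, 163.3, 9.3, 14.0], 0.67), ([309.4, 155.9, 31.5, 43.4], 0.29)]
scene [([282.0, 178.9, 9.7, 24.2], 0.54)]
```

View pics/c3.png

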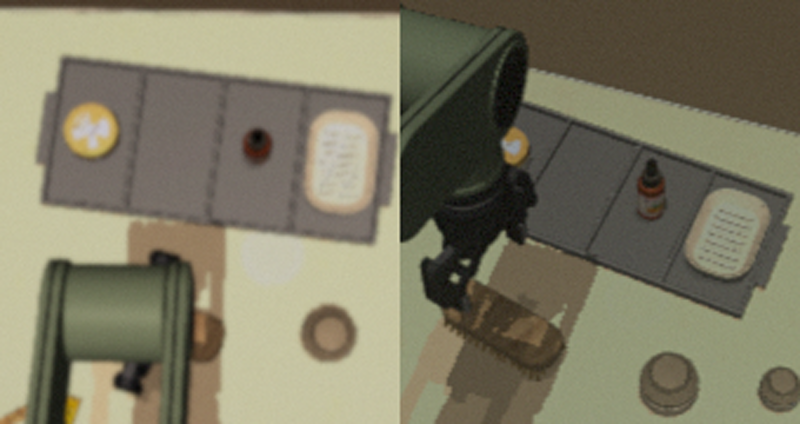

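The dropper stands upright in mid-bay, at left panel (257,147). The hand straddles the brush. I'll descend and grip it.

```bash
python3 -m inch '[[1,0,0,-0.8,0,0,0],[1,0,0,-0.8,0,0,0],[1,0,0,-0.8,0,0,0],[1,0,0,-0.8,0,0,0],[1,0,0,-0.8,0,0,0],[1,0,0,-0.7,0,0,0],[1,0,0,0,0,0,0],[1,0,0,0,0,0,0]]' 60;  python3 -m inch '[[-1,0,0,0,0,0,0],[-1,0,0,0,0,0,0],[-1,0,0,0,0,0,0],[-1,0,0,0,0,0,0],[-1,0,0,0,0,0,0],[-1,0,0,0,0,0,0]]'
```

```text
clock: 11.4
ee_pos: [0.4301, 0.087, 0.0153]
tool_rot: [[0.256, 0.967, -0.0], [0.967, -0.256, -0.0], [-0.0, -0.0, -1.0]]
ft_force: [1.0, -1.0, 0.1]
gripper_width: 0.0854
finger_force: 0.0
clock: 12.0
ee_pos: [0.4314, 0.0872, 0.0168]
tool_rot: [[0.255, 0.967, 0.003], [0.967, -0.255, -0.0], [0.001, 0.003, -1.0]]
ft_force: [0.3, 0.3, 5.6]
gripper_width: 0.0539
finger_force: 63.9
```

```bash
python3 -m inch '[[-1,0,0,0.6,0,0,0],[-1,0,0,0.8,0,0,0],[-1,0,0,0.8,0,0,0],[-1,0.2,0,0.3,0,0,-1],[-1,0.2,0,0,0,0,-1],[-1,0.2,0,0,0,0,-1],[-1,0.2,0,0,0,0,-1],[-1,0.2,0,0,0,0,-1],[-1,0.85,-0.04,0,0,0,-1],[-1,0.85,-0.04,0,0,0,-1],[-1,0.85,-0.04,0,0,0,-1],[-1,0.85,-0.04,0,0,0,-1],[-1,0.85,-0.04,0,0,0,-1],[-1,0.85,-0.04,0,0,0,-1],[-1,0.85,-0.04,0,0,0,-1],[-1,0.85,-0.04,0,0,0,-1],[-1,0.85,-0.08,0,0,0,-0.47],[-1,0,0,0,0,0,0],[-1,0,0,0,0,0,0]]'; python3 - <<'E'
from h import *
for n in("top","scene"):
    cv2.imwrite(f"pics/{n}4.png",arm.snapshot(n)[:,:,::-1])
a=cv2.imread("pics/top4.png")[110:260,190:350];b=cv2.imread("pics/scene4.png")[110:260,190:350]
cv2.imwrite("pics/c4.png",cv2.resize(np.hstack([a,b]),(800,375),interpolation=cv2.INTER_CUBIC))
E
```

```text
clock: 13.9
ee_pos: [0.6454, 0.0773, 0.0774]
tool_rot: [[0.995, -0.097, -0.001], [-0.097, -0.995, 0.0], [-0.001, -0.0, -1.0]]
ft_force: [-0.3, -1.1, -1.3]
gripper_width: 0.0541
finger_force: 63.8
```

View pics/c4.png

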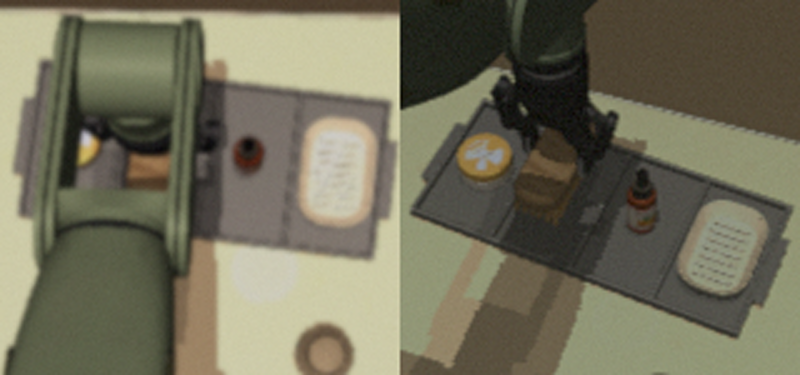

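The brush is lined up over the bay, at right panel (545,180), clear of the tin and the dropper. Lowering it.

```bash
python3 -m inch '[[-1,0.1,0,-0.6,0,0,0],[-1,0,0,-0.6,0,0,0],[-1,0,0,-0.5,0,0,0],[-1,0,0,-0.3,0,0,0],[-1,0,0,-0.1,0,0,0],[-1,0,0,-0.1,0,0,0],[-1,0,0,0,0,0,0],[-1,0,0,0,0,0,0]]'
```

```text
clock: 14.8
ee_pos: [0.6491, 0.0772, 0.0234]
tool_rot: [[0.995, -0.098, 0.001], [-0.098, -0.995, -0.0], [0.001, -0.0, -1.0]]
ft_force: [0.1, 0.5, -1.7]
gripper_width: 0.0543
finger_force: 63.8
```

```bash
python3 -m inch '[[-1,0,0,-0.08,0,0,0],[-1,0,0,0,0,0,0],[-1,0,0,0,0,0,0]]'
```

```text
clock: 15.1
ee_pos: [0.6496, 0.0772, 0.0218]
tool_rot: [[0.995, -0.098, 0.002], [-0.098, -0.995, -0.0], [0.002, -0.0, -1.0]]
ft_force: [-0.1, -0.2, 2.4]
gripper_width: 0.0543
finger_force: 64.1
```

```bash
python3 -m inch '[[0.65,0,0,0,0,0,0],[0.65,0,0,0,0,0,0],[0.65,0,0,0,0,0,0],[0.65,0,0,0.5,0,0,0],[0.65,0,0,0.8,0,0,0],[0.65,0,0,1,0,0,0],[0.65,0,0,1,0,0,0],[0.65,0,0,1,0,0,0],[0.65,0,0,0.5,0,0,0]]' && python3 -m inch '[[1,-0.88,-0.74,0,0,0,0],[1,-0.88,-0.74,0,0,0,0],[1,-0.88,-0.74,0,0,0,0],[1,-0.88,-0.74,0,0,0,0],[1,-0.88,-0.74,0,0,0,0],[1,-0.88,-0.74,0,0,0,0],[1,-0.88,-0.74,-0.3,0,0,0],[1,-0.88,-0.74,-0.4,0,0,0],[1,-0.88,-0.74,-0.4,0,0,0],[1,-0.88,-0.74,-0.4,0,0,0],[1,0,0,0,0,0,0],[1,0,0,0,0,0,0]]'; python3 - <<'E'
from h import *
for n in("top","scene"):
    cv2.imwrite(f"pics/{n}5.png",arm.snapshot(n)[:,:,::-1])
a=cv2.imread("pics/top5.png")[110:290,180:370];b=cv2.imread("pics/scene5.png")[110:290,180:370]
cv2.imwrite("pics/c5.png",cv2.resize(np.hstack([a,b]),(800,379),interpolation=cv2.INTER_CUBIC))
E
```

```text
clock: 16.0
ee_pos: [0.6504, 0.0773, 0.1448]
tool_rot: [[0.995, -0.098, 0.006], [-0.098, -0.995, -0.0], [0.006, -0.001, -1.0]]
ft_force: [0.3, -0.4, -0.1]
gripper_width: 0.0705
finger_force: 0.0
clock: 17.2
ee_pos: [0.4284, -0.1079, 0.1034]
tool_rot: [[0.995, -0.1, 0.0], [-0.1, -0.995, 0.0], [0.0, -0.0, -1.0]]
ft_force: [-0.1, 0.6, -0.1]
gripper_width: 0.0856
finger_force: 0.0
```

View pics/c5.png

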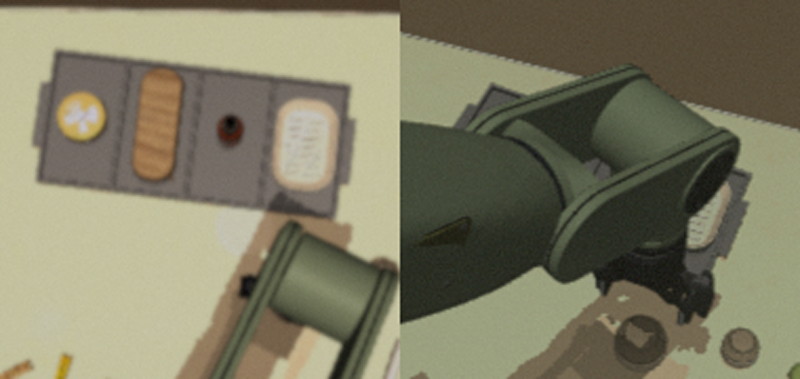

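The brush lies lengthwise in its bay, at left panel (158,125). The hand is over the larger timer, at right panel (640,335). Descending.

```bash
python3 -m inch '[[1,0,0,-0.8,0,0,0],[1,0,0,-0.8,0,0,0],[1,0,0,-0.8,0,0,0],[1,0,0,-0.8,0,0,0],[1,0,0,-0.5,0,0,0],[1,0,0,-0.2,0,0,0],[1,0,0,0,0,0,0],[1,0,0,0,0,0,0]]' 40;  python3 -m inch '[[-1,0,0,0,0,0,0],[-1,0,0,0,0,0,0],[-1,0,0,0,0,0,0],[-1,0,0,0,0,0,0],[-1,0,0,0,0,0,0],[-1,0,0,0,0,0,0]]'; python3 - <<'E'
from h import *
for p in((163,68),(154,182),(81,117)):
    print(plane("top",np.array([180+p[0]/2.105,110+p[1]/2.105]),.048 if p[0]>100 else .034).round(3))
E
```

```text
clock: 18.1
ee_pos: [0.4295, -0.108, 0.0065]
tool_rot: [[0.995, -0.098, 0.001], [-0.098, -0.995, -0.001], [0.001, 0.001, -1.0]]
ft_force: [0.6, -0.1, 0.4]
gripper_width: 0.0856
finger_force: 0.0
clock: 18.7
ee_pos: [0.4294, -0.1082, 0.0071]
tool_rot: [[0.995, -0.098, 0.002], [-0.098, -0.995, -0.001], [0.002, 0.001, -1.0]]
ft_force: [-1.0, 0.7, 6.1]
gripper_width: 0.0635
finger_force: 42.6
[0.722 0.069 0.048]
[0.57  0.077 0.048]
[0.657 0.177 0.034]
```

```bash
python3 -m inch '[[-1,0,0,0.6,0,0,0],[-1,0,0,0.8,0,0,0],[-1,0,0,0.9,0,0,0],[-1,0,0,0.9,0,0,0],[-1,0.77,0.95,0.4,0,0,0],[-1,0.77,0.95,0.4,0,0,0],[-1,0.77,0.95,0,0,0,0],[-1,0.77,0.95,0,0,0,0],[-1,0.77,0.95,0,0,0,0],[-1,0.77,0.95,0,0,0,0],[-1,0.77,0.95,0,0,0,0],[-1,0.77,0.95,0,0,0,0],[-1,0.77,0.95,0,0,0,0],[-1,0.77,0.95,0,0,0,0],[-1,0.77,0.95,0,0,0,0],[-1,0.73,0.95,-0.4,0,0,0],[-1,0,0,-0.6,0,0,0],[-1,0,0,-0.6,0,0,0],[-1,0,0,0,0,0,0],[-1,0,0,0,0,0,0]]'; python3 - <<'E'
from h import *
for n in("top","scene"):
    cv2.imwrite(f"pics/{n}6.png",arm.snapshot(n)[:,:,::-1])
    print(n,[(d["bbox"],d["score"]) for d in arm.look_for("polish_tin",n)],[(d["bbox"],d["score"]) for d in arm.look_for("dial_timer",n)])
a=cv2.imread("pics/top6.png")[110:260,190:350];b=cv2.imread("pics/scene6.png")[110:260,190:350]
cv2.imwrite("pics/c6.png",cv2.resize(np.hstack([a,b]),(800,375),interpolation=cv2.INTER_CUBIC))
E
```

```text
clock: 20.7
ee_pos: [0.6571, 0.1762, 0.0646]
tool_rot: [[0.995, -0.099, -0.003], [-0.099, -0.995, -0.001], [-0.003, 0.001, -1.0]]
ft_force: [-0.1, -0.5, -0.8]
gripper_width: 0.063
finger_force: 44.8
top [] [([352.3, 233.7, 21.1, 16.7], 0.52), ([206.9, 166.1, 10.2, 8.8], 0.46)]
scene [([212.9, 170.6, 23.0, 13.3], 0.45)] [([332.2, 265.8, 18.6, 19.4], 0.81), ([211.6, 152.0, 21.4, 26.6], 0.73)]
```

View pics/c6.png

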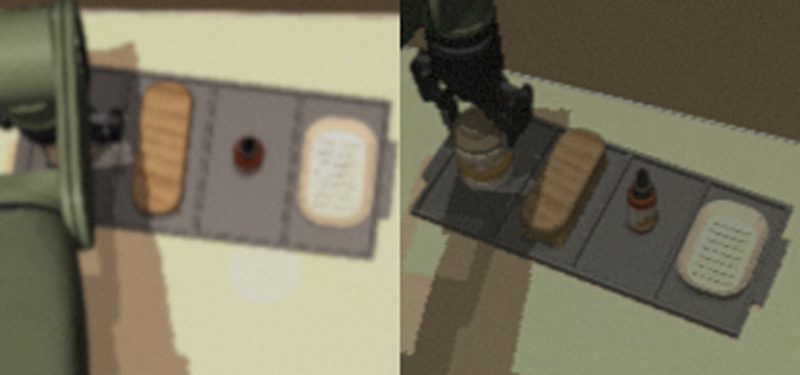

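The timer is just above the tin, at right panel (480,150). Lowering until it touches.

```bash
python3 -m inch '[[-1,0.05,0,-0.4,0,0,0],[-1,0,0,-0.3,0,0,0],[-1,0,0,-0.1,0,0,0],[-1,0,0,0,0,0,0],[-1,0,0,0,0,0,0]]'; python3 -m inch '[[-1,0,0,-0.08,0,0,0],[-1,0,0,0,0,0,0],[-1,0,0,0,0,0,0]]'
```

```text
clock: 21.5
ee_pos: [0.6596, 0.1773, 0.0454]
tool_rot: [[0.995, -0.098, -0.0], [-0.098, -0.995, -0.0], [-0.0, 0.0, -1.0]]
ft_force: [0.3, 0.5, -1.2]
gripper_width: 0.0633
finger_force: 44.8
clock: 21.8
ee_pos: [0.6599, 0.1773, 0.044]
tool_rot: [[0.995, -0.098, 0.0], [-0.098, -0.995, 0.0], [0.0, -0.0, -1.0]]
ft_force: [-0.4, -0.0, -1.1]
gripper_width: 0.0631
finger_force: 44.8
```

```bash
python3 -m inch '[[-1,-0.02,-0.02,-0.08,0,0,0],[-1,0,0,0,0,0,0],[-1,0,0,0,0,0,0]]'; python3 -m inch '[[-1,0,0,-0.06,0,0,0],[-1,0,0,0,0,0,0],[-1,0,0,0,0,0,0]]'
```

```text
clock: 22.1
ee_pos: [0.6592, 0.1767, 0.0417]
tool_rot: [[0.995, -0.098, -0.0], [-0.098, -0.995, 0.0], [-0.0, -0.0, -1.0]]
ft_force: [-0.0, -0.8, -1.1]
gripper_width: 0.0633
finger_force: 44.9
clock: 22.4
ee_pos: [0.6594, 0.1767, 0.0415]
tool_rot: [[0.995, -0.098, 0.0], [-0.098, -0.995, -0.0], [0.0, 0.0, -1.0]]
ft_force: [-3.2, -1.1, 5.3]
gripper_width: 0.0632
finger_force: 45.5
```

```bash
python3 -m inch '[[1,0,0,0,0,0,0],[1,0,0,0,0,0,0],[1,0,0,0,0,0,0],[1,0,0,0,0,0,0],[1,0,0,0.3,0,0,0],[1,0,0,0.8,0,0,0],[1,0,0,1,0,0,0],[1,0,0,1,0,0,0],[1,0,0,1,0,0,0],[1,0,0,0.8,0,0,0]]'; python3 - <<'E'
from h import *
for n,B in(("top",(380,238,30,32)),("scene",(360,275,28,40))):
    m=cv2.inRange(cv2.cvtColor(cv2.imread(f"pics/{n}0.png"),cv2.COLOR_BGR2HSV),(28,80,30),(55,255,255))
    x,y,w,h=B; v,u=np.nonzero(m[y:y+h,x:x+w])
    q=np.array([plane(n,(a+x,b+y),.012)[:2] for a,b in zip(u,v)]);W,V=np.linalg.eigh(np.cov(q.T));d=V[:,1]
    print(n,len(q),q.mean(0).round(3),(4*np.sqrt(W)).round(3),np.degrees(np.arctan2(d[1],d[0])))
E
```

```text
clock: 23.4
ee_pos: [0.66, 0.1769, 0.1654]
tool_rot: [[0.995, -0.098, 0.003], [-0.098, -0.995, 0.0], [0.003, -0.001, -1.0]]
ft_force: [0.3, -0.2, 0.8]
gripper_width: 0.0858
finger_force: 0.0
top 349 [ 0.429 -0.315] [0.046 0.075] -161.59264698114842
scene 424 [ 0.428 -0.315] [0.046 0.077] -164.0714886303134
```

```bash
python3 -m inch '[[0.6,-0.46,-0.98,0,0,0,0],[0.6,-0.46,-0.98,0,0,0,0],[0.6,-0.46,-0.98,0,0,0,0],[0.6,-0.46,-0.98,0,0,0,0],[0.6,-0.46,-0.98,0,0,0,0],[0.6,-0.46,-0.98,0,0,0,0],[0.6,-0.46,-0.98,0,0,0,0],[0.6,-0.46,-0.98,0,0,0,0],[0.6,-0.46,-0.98,0,0,0,0],[0.6,-0.46,-0.98,0,0,0,0],[0.6,-0.46,-0.98,0,0,0,0],[0.6,-0.46,-0.98,0,0,0,0],[0.6,-0.46,-0.98,-0.4,0,0,0.85],[0.6,-0.46,-0.98,-0.4,0,0,1],[0.6,-0.46,-0.98,-0.4,0,0,1],[0.6,-0.46,-0.98,-0.4,0,0,1],[0.6,-0.46,-0.98,-0.4,0,0,0],[0.6,-0.46,-0.98,-0.4,0,0,0],[0.6,-0.46,-0.98,0,0,0,0],[0.6,-0.5,-0.98,0,0,0,0]]'; python3 -m inch '[[0.6,0,0,0,0,0,0],[0.6,0,0,0,0,0,0]]';python3 - <<'E'
from h import *
for n in("top","scene"):
    cv2.imwrite(f"pics/{n}7.png",arm.snapshot(n)[:,:,::-1])
    print(n,[(d["bbox"],d["score"]) for d in arm.look_for("polish_tin",n)],[(d["bbox"],d["score"]) for d in arm.look_for("dial_timer",n)])
a=cv2.imread("pics/top7.png")[120:290,190:440];b=cv2.imread("pics/scene7.png")[150:320,190:440]
cv2.imwrite("pics/c7.png",cv2.resize(np.hstack([a,b]),(800,272),interpolation=cv2.INTER_CUBIC))
E
```

```text
clock: 25.4
ee_pos: [0.4278, -0.3142, 0.103]
tool_rot: [[0.954, 0.3, 0.0], [0.3, -0.954, -0.0], [0.0, 0.0, -1.0]]
ft_force: [0.0, 0.7, 0.6]
gripper_width: 0.0681
finger_force: 0.0
clock: 25.6
ee_pos: [0.4283, -0.3137, 0.1033]
tool_rot: [[0.954, 0.299, 0.001], [0.299, -0.954, -0.0], [0.001, 0.0, -1.0]]
ft_force: [1.2, -0.0, -0.3]
gripper_width: 0.0683
finger_force: 0.0
top [] [([353.0, 235.6, 17.9, 15.2], 0.76), ([201.8, 150.6, 31.0, 26.0], 0.65)]
scene [] [([333.5, 267.1, 18.4, 16.2], 0.57)]
```

View pics/c7.png

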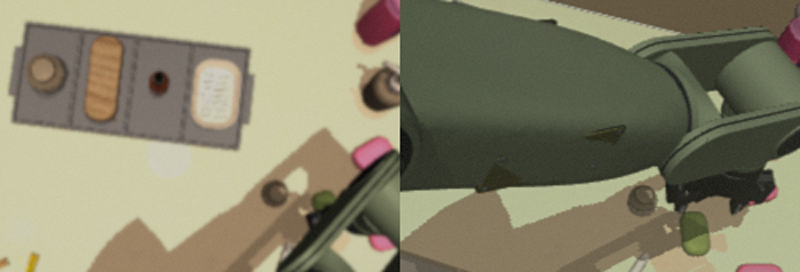

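The timer sits on the tin, at left panel (45,72). The soap is below the hand at right panel (695,232). Descending to grip it.

```bash
python3 -m inch '[[0.6,0,-0.04,-0.8,0,0,0],[0.6,0,0,-0.8,0,0,0],[0.6,0,0,-0.8,0,0,0],[0.6,0,0,-0.8,0,0,0],[0.6,0,0,-0.5,0,0,0],[0.6,0,0,-0.1,0,0,0],[0.6,0,0,0,0,0,0],[0.6,0,0,0,0,0,0]]' 40;  python3 -m inch '[[-1,0,0,0,0,0,0],[-1,0,0,0,0,0,0],[-1,0,0,0,0,0,0],[-1,0,0,0,0,0,0],[-1,0,0,0,0,0,0],[-1,0,0,0,0,0,0]]'
```

```text
clock: 26.7
ee_pos: [0.4291, -0.3149, 0.0087]
tool_rot: [[0.954, 0.301, 0.001], [0.301, -0.954, -0.001], [0.001, 0.002, -1.0]]
ft_force: [-0.6, 0.4, 0.7]
gripper_width: 0.0684
finger_force: 0.0
clock: 27.3
ee_pos: [0.429, -0.315, 0.0092]
tool_rot: [[0.954, 0.3, 0.001], [0.3, -0.954, -0.001], [0.001, 0.002, -1.0]]
ft_force: [0.1, 1.5, 5.6]
gripper_width: 0.0409
finger_force: 39.9
```

```bash
python3 -m inch '[[-1,0,0,0.6,0,0,0],[-1,0,0,0.8,0,0,0],[-1,0,0,0.8,0,0,0],[-1,0,0,0.6,0,0,0],[-1,0.66,0.64,0,0,0,-1],[-1,0.66,0.64,0,0,0,-1],[-1,0.66,0.64,0,0,0,-1],[-1,0.66,0.64,0,0,0,-0.85],[-1,0.66,0.64,0,0,0,0],[-1,0.66,0.64,0,0,0,0],[-1,0.66,0.64,0,0,0,0],[-1,0.66,0.64,0,0,0,0],[-1,0.66,0.64,0,0,0,0],[-1,0.66,0.64,0,0,0,0],[-1,0.66,0.66,0,0,0,0],[-1,0.68,0.66,0,0,0,0],[-1,0,0,-0.6,0,0,0],[-1,0,0,-0.6,0,0,0],[-1,0,0,0,0,0,0],[-1,0,0,0,0,0,0]]'; python3 - <<'E'
from h import *
for n in("top","scene"):
    cv2.imwrite(f"pics/{n}8.png",arm.snapshot(n)[:,:,::-1])
a=cv2.imread("pics/top8.png")[110:260,190:350];b=cv2.imread("pics/scene8.png")[110:260,190:350]
cv2.imwrite("pics/c8.png",cv2.resize(np.hstack([a,b]),(800,375),interpolation=cv2.INTER_CUBIC))
E
```

```text
clock: 29.3
ee_pos: [0.625, -0.1217, 0.0464]
tool_rot: [[0.995, -0.099, -0.003], [-0.099, -0.995, 0.001], [-0.003, -0.001, -1.0]]
ft_force: [0.3, -0.7, -1.0]
gripper_width: 0.0409
finger_force: 40.1
```

View pics/c8.png

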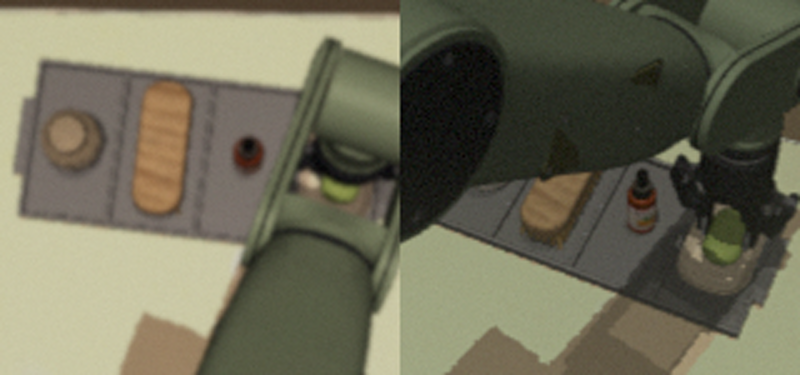

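The soap is aligned above the dish, at right panel (724,235). Lowering it.

```bash
python3 -m inch '[[-1,0.08,0,-0.4,0,0,0],[-1,0,0,-0.3,0,0,0],[-1,0,0,-0.1,0,0,0],[-1,0,0,0,0,0,0],[-1,0,0,0,0,0,0]]'; python3 -m inch '[[-1,0,0,-0.1,0,0,0],[-1,0,0,0,0,0,0],[-1,0,0,0,0,0,0]]'
```

```text
clock: 29.9
ee_pos: [0.6288, -0.1212, 0.0276]
tool_rot: [[0.995, -0.098, -0.0], [-0.098, -0.995, 0.0], [-0.0, -0.0, -1.0]]
ft_force: [0.0, 0.5, -1.2]
gripper_width: 0.0408
finger_force: 40.1
clock: 30.2
ee_pos: [0.6288, -0.1213, 0.0254]
tool_rot: [[0.995, -0.098, 0.0], [-0.098, -0.995, -0.0], [0.0, 0.0, -1.0]]
ft_force: [0.2, -0.0, -0.5]
gripper_width: 0.0408
finger_force: 40.1
```

```bash
python3 -m inch '[[-1,0,0,-0.1,0,0,0],[-1,0,0,0,0,0,0],[-1,0,0,0,0,0,0]]'; python3 -m inch '[[-1,0,0,-0.08,0,0,0],[-1,0,0,0,0,0,0],[-1,0,0,0,0,0,0]]'
```

```text
clock: 30.5
ee_pos: [0.6287, -0.1212, 0.0227]
tool_rot: [[0.995, -0.098, -0.0], [-0.098, -0.995, 0.0], [-0.0, -0.0, -1.0]]
ft_force: [-0.2, -0.5, -1.6]
gripper_width: 0.0409
finger_force: 40.1
clock: 30.8
ee_pos: [0.6291, -0.1214, 0.0213]
tool_rot: [[0.995, -0.098, 0.001], [-0.098, -0.995, -0.0], [0.001, 0.0, -1.0]]
ft_force: [-0.9, 0.7, 3.1]
gripper_width: 0.0412
finger_force: 40.8
```

Contact came at the predicted height. I'll release, rise, back off and check.

```bash
python3 -m inch '[[0.4,0,0,0,0,0,0],[0.4,0,0,0,0,0,0],[0.4,0,0,0,0,0,0],[0.4,0,0,0.3,0,0,0],[0.4,0,0,0.8,0,0,0],[0.4,0,0,1,0,0,0],[0.4,0,0,1,0,0,0],[0.4,0,0,1,0,0,0],[0.4,0,0,1,0,0,0],[0.4,-1,-0.7,0,0,0,0],[0.4,-1,-0.7,0,0,0,0],[0.4,-1,-0.7,0,0,0,0],[0.4,-1,-0.7,0,0,0,0],[0.4,-1,-0.7,0,0,0,0],[0.4,-1,-0.7,0,0,0,0],[0.4,-1,-0.7,0,0,0,0],[0.4,-1,-0.7,0,0,0,0],[0.4,0,0,0,0,0,0],[0.4,0,0,0,0,0,0]]'; python3 - <<'E'
from h import *
im={}
for n in("top","scene"):
    im[n]=arm.snapshot(n)[:,:,::-1].copy(); cv2.imwrite(f"pics/{n}9.png",im[n])
m=cv2.inRange(cv2.cvtColor(im["top"],cv2.COLOR_BGR2HSV),(28,80,30),(55,255,255))[140:215,295:355]
v,u=np.nonzero(m);q=np.array([plane("top",(a+295,b+140),.025)[:2] for a,b in zip(u,v)]);W,V=np.linalg.eigh(np.cov(q.T));d=V[:,1]
print("soap",q.mean(0).round(3),(4*np.sqrt(W)).round(3),np.degrees(np.arctan(d[1]/d[0])).round(1))
a=im["top"][110:260,190:350];b=im["scene"][110:260,190:350]
cv2.imwrite("pics/c9.png",cv2.resize(np.hstack([a,b]),(800,375),interpolation=cv2.INTER_CUBIC))
E
```

```text
clock: 32.7
ee_pos: [0.4288, -0.2617, 0.1489]
tool_rot: [[0.995, -0.1, 0.001], [-0.1, -0.995, -0.0], [0.001, 0.0, -1.0]]
ft_force: [-0.5, -0.4, 1.0]
gripper_width: 0.0598
finger_force: 0.0
soap [ 0.628 -0.122] [0.044 0.073] -6.1
```

View pics/c9.png

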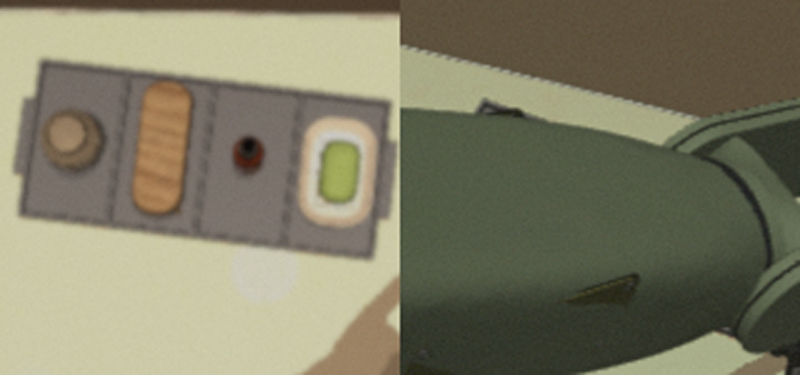

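The top view shows all four things in place: timer on tin (70,137), brush (162,147), dropper (248,153) and soap in dish (339,172). I'll check the timer, dropper and brush numerically, then hand in.

```bash
python3 - <<'E'
from h import *
f=lambda x,y,z:plane("top",np.array([190+x/2.5,110+y/2.5]),z)[:2].round(3)
t,k,d,b=f(72,140,.05),f(67,131,.083),f(248,153,.07),f(162,147,.048)
c=np.array([.643,.027]);Rt=np.array([[.995,-.098],[.098,.995]])
print("timer base",t,"knob",k,"dropper tray",(Rt@(d-c)).round(3),"brush tray",(Rt@(b-c)).round(3))
if np.hypot(*(t-[.659,.1765]))<.009 and np.hypot(*(k-[.659,.1765]))<.009: print(arm.sign_off())
E
```

```text
timer base [0.653 0.174] knob [0.656 0.175] dropper tray [-0.    -0.048] brush tray [-0.001  0.047]
the job is handed in; nothing more can be done
None
```

I handed the job in at about 33 s of the 104 s allowed. In the last top view the soap is in the dish, the dropper and brush are within about 3 mm of their bay centres, and the timer is on the tin within about 6 mm. All are released, and the spray can and dispenser were not touched; the judge's verdict was not shown.

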